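Snap the pointer and the marker into the clip rack

TASK

Put the presentation things back in the clip rack: press the loose wooden pointer down into the long-spaced pair of spring clips with its rubber tip pointing away from the robot, and press the loose marker, either way round, into the free short-spaced pair. Each stick must be snapped fully home in both of its clips and about centred between them; leave the marker that is already in the rack in its clips and do not disturb the other things on the desk.

Things in the scene. Friction and masses are not known exactly. Their poses are not given: they have to be found in the camera images.
- pointer_center (a point): middle of the loose wooden pointer, on its axis: a round stick 260 mm long, 12 mm in diameter, about 30 g, lying flat on the desk at the start (axis 6 mm above the desk). x runs along the stick towards the rubber tip. The full 12 mm diameter runs from the plain end, 130 mm behind the middle, to 85 mm ahead of it; then it tapers to a 10 mm black rubber tip. Take it at the middle.
- pointer_tip (a point): end of the pointer's black rubber tip, on its axis, 130 mm from the middle.
- marker_center (a point): middle of the loose whiteboard marker, on its axis: a round stick 140 mm long, 18 mm in diameter all along, about 25 g, white barrel and black cap, lying flat on the desk at the start (axis 9 mm above the desk). x runs along it towards the cap.
- marker_cap (a point): end of the loose marker's cap, on its axis, 70 mm from the middle.
- kept_marker_center (a point): middle of a second, identical marker that is already snapped into the third pair of clips; leave it there.
- long_clips_seat (a point): where the pointer's middle must come to lie, on its axis: midway between the two clips of the long-spaced station, 50 mm above the desk. x runs along the station (the seated stick's line), away from the robot within 0.3 rad; z up. The clips' middles are 60 mm before and behind this point and take a 12 mm stick. Pressing it into both takes 7 to 10 N straight down.
- short_clips_seat (a point): where the loose marker's middle must come to lie: midway between the clips of the free short-spaced station, 50 mm above the desk. Axes and clips as at the long station, but the clips' middles are 42 mm before and behind this point and take an 18 mm stick; 7 to 10 N to press in.
- used_clips_seat (a point): the same point of the third station, built like the free short-spaced one and holding the kept marker. The three stations lie side by side across the rack, 80 mm apart, parallel, in an order that changes.
- rack: wooden base plate of the rack, fixed, 200 mm (x) by 260 mm (y) by 12 mm thick, origin under its middle; x points away from the robot to within 0.3 rad, parallel to the stations.
- long_clips: long-spaced station, fixed on the rack, origin 38 mm below its seat. A clip: a post 14 mm long (x) with an upright sprung steel jaw on each side, flared outward at the top, about 15 mm above the seat axis. A stick goes in from above, lying level, within 4 mm of the middle line; it spreads the jaws and snaps down on the post. Between the clips 34 mm below the seat axis are free for fingers.
- short_clips: free short-spaced clip station, fixed on the rack; origin 38 mm below its seat.
- pointer: the loose pointer; origin on its surface beside the middle (use the point).
- marker: the loose marker; origin on its surface beside the middle (use the point).
- pot: empty white ceramic succulent pot, 94 mm across, 78 mm high; bystander.
- clipboard_edge (a point): middle of the long edge, nearest the robot, of a small steel clipboard lying flat, 235 by 160 mm, 20 mm high at its clip; bystander.
- stapler: orange plastic stapler, 140 mm long, 34 mm wide, 50 mm high; bystander.
- eraser: grey whiteboard eraser, 100 by 45 by 28 mm; bystander.
- sharpener: small metal pencil sharpener, 36 by 26 by 22 mm; bystander.
Things that resemble listed ones, but are neither listed nor needed, are in the scene too. What is shaped like the marker but green is not meant. Leave any orange look-alike of the part that bears kept_marker_center alone.

How it is judged:
At the end, for the whole second after the job is handed in: Each stick's middle lies within 3 mm across and in height of its seat, and 15 mm (pointer) or 12 mm (both markers) along it; pointer parallel within 0.05 rad, rubber tip away from the robot; loose marker parallel within 0.06 rad; pointer and loose marker at rest (x of pointer_center in the frame of long_clips_seat between -0.015 and 0.015 m and y of pointer_center in the frame of long_clips_seat between -0.003 and 0.003 m and z of pointer_center in the frame of long_clips_seat between -0.003 and 0.003 m and angle between the x axis of pointer_center and the x axis of long_clips_seat, either way round below 0.05 rad and x of pointer_tip in the frame of long_clips_seat above 0.1 m and x of marker_center in the frame of short_clips_seat between -0.012 and 0.012 m and y of marker_center in the frame of short_clips_seat between -0.003 and 0.003 m and z of marker_center in the frame of short_clips_seat between -0.003 and 0.003 m and angle between the x axis of marker_center and the x axis of short_clips_seat, either way round below 0.06 rad and x of kept_marker_center in the frame of used_clips_seat between -0.012 and 0.012 m and y of kept_marker_center in the frame of used_clips_seat between -0.003 and 0.003 m and z of kept_marker_center in the frame of used_clips_seat between -0.003 and 0.003 m and linear speed of each of pointer, marker below 0.02 m/s); the robot touches nothing.
It fails at once if the marker already in the rack is knocked out of its clips (distance between kept_marker_center and used_clips_seat above 0.02 m).
It fails at once if another thing on the desk is pushed more than 3 cm (distance of any of pot, stapler, eraser, sharpener, clipboard_edge from where it was at the start of the episode above 0.03 m).
It also fails if it takes over 69 s, if anything falls off the work surface, if the arm or the gripper's body presses on something with over 40 N, if the wrist force passes 120 N, or if a joint passes its speed limit or range.

ROBOT

A 7-joint arm with a two-finger parallel gripper is mounted at the origin on the work surface. World frame = base frame: x ahead of the robot, y to its left, z up, the work surface at z = 0. Lengths are in m, angles in rad, forces in N, time in s.
With the tool pointing down it reaches from about 0.4 to 0.85 m from the base axis. Payload 10.4 kg.
Tool frame: the origin (TCP) lies on the mounting face of the last link; the fingertips stand r.tips_ahead ahead of it and the grasp point (between the pads) lies 164 mm ahead of it (r.tips_ahead is the distance from the TCP to the fingertips, in m); z points along the fingers, y is the line along which they close (so a half turn about z gives the same grasp; the last joint's range is limited). The gripper opens to 87 mm and grips with 3 to 60 N. Pads are 19 mm wide; open, the fingers measure 117 mm over their backs; the gripper's body (75 mm by 190 mm) begins 51 mm behind the grasp point.
Start: joints at [1.251, 0.332, -0.065, 1.46, 0.022, 1.35, -0.088], TCP at [0.183, -0.598, 0.405] pointing down, gripper open.
Joint ranges: [-2.6, 2.6], [-0.5, 2.12], [-1.47, 1.34], [0.16, 2.42], [-1.27, 4.41], [0.06, 2.06], [-2.6, 2.6]. Speed limits (rad/s): [2.22, 2.22, 2.79, 2.79, 3.14, 3.14, 3.14].

INTERFACE

Orientations are given as a unit quaternion [x, y, z, w].
In Python, from bench import telemetry, imaging, job, r gives the robot as it stands.
- The arm moves only by the tool move_arm, never from a script. Its argument "steps" is a list of rows, each an object of numbers: "dx", "dy", "dz": the shift along the tool's x, y, z in cm; "spin": the turn about the tool's z in rad. In form: [{"dx": .., "dy": .., "dz": .., "spin": ..}, ...]. A call has 1 to 12 rows; each row shifts and turns the commanded pose from where the row before left it, along the tool's axes as they then stand; what a row does not reach is not made up. A row lasts 1/10 s, in which the tool goes at most 50 mm and 8.59 degrees, less where a joint would pass 70% of its speed; a pose out of reach is approached as far as the arm can. A call with a gripper value outside its range is refused whole. "claw" is the finger opening in cm, from 0 to 8.7, set as the call begins (left out, the last holds). The fingers move at their own pace and stop on an object; "squeeze" is the grip in N (left out, the last holds). Time passes only in rows, so rows that do not move let the fingers close. It gives the time, the measured TCP pose, the force, the opening and the grip force at its end, in the units of the state.
- telemetry.read_state(): the state, without advancing time (a new reading comes with each control period).
- imaging.camera(name): name is "scene" or "top"; returns a dict with "img" (420x560x3 uint8, red, green, blue), "camera_matrix" (3x3 intrinsics, pixels), "R" (3x3) and "t" (3): a world point X has camera coordinates R X + t. Camera axes: x right, y down, z forward; pixel columns grow to the right and rows downward; lengths in m; the calibration is good to about 2 mm. A picture is of the moment at which its call begins. There is no depth.
- job.close_job(): hands the job in; it is judged then, once.
The state is a dict: "time": time; "joint_positions": joint angles; "joint_vel": joint speeds; "joint_torque": joint torques, N m; "ee_pos": TCP position; "eef_rot": TCP orientation; "ft_force": force on the tool from outside, world axes, zero at the start; "torque": the same for the moment, N m; "width": finger opening in m; "grip_force": force on a finger pad.
Only numpy, scipy, OpenCV 4.12 (cv2) and the standard library are available. Lean on these libraries where they do the work, as an engineer would, in place of code of your own. Each camera call takes 0.05 s, during which the arm holds its last target. There are 200 camera calls.

## Working session

There is one attempt and no reset: what is moved stays moved. The work goes in short steps, Python scripts to look and compute and a tool call to move; the robot and the scene stay as the last step left them, time stands still between calls to the robot, and variables do not carry over. Pictures are saved under pics/ and viewed, at most 10 in all, crops included, and the job is handed in when it is done.

Besides the shell and the picture viewer there is one more tool, called after ">>>" as a command line: name --argument value ..., lists and objects as JSON in quotes. move_arm: Moves the arm, as the interface text tells. Its arguments: {"type":"object","properties":{"steps":{"type":"array","items":{"type":"object","properties":{"dx":{"type":"number"},"dy":{"type":"number"},"dz":{"type":"number"},"spin":{"type":"number"}}}},"claw":{"type":"number"},"squeeze":{"type":"number"}},"required":["steps"]}

```bash
mkdir -p pics; python3 - <<'E'
from bench import telemetry, imaging, job, r
import cv2,pickle
s=telemetry.read_state()
print({k:s[k] for k in('time','ee_pos','eef_rot','ft_force','width')},r.tips_ahead)
for n in('scene','top'):
    c=imaging.camera(n); pickle.dump(c,open(n+'.pkl','wb'))
    print(n,c['camera_matrix'],c['R'],c['t'])
    cv2.imwrite(f'pics/{n}0.png',cv2.resize(c['img'][:,:,::-1],(800,600),interpolation=cv2.INTER_CUBIC))
E
```

```text
{'time': 0.0, 'ee_pos': array([ 0.18273173, -0.59754574,  0.40394526]), 'eef_rot': array([ 9.89009185e-01,  1.47852245e-01, -1.49425364e-04, -7.23180630e-04]), 'ft_force': array([0.00675362, 0.54647943, 0.05126879]), 'width': 0.08710422145676505} 0.1822
scene [[514.70562232   0.         285.97785313]
 [  0.         514.70562232 205.8304565 ]
 [  0.           0.           1.        ]] [[ 0.83367027  0.55225993 -0.00168596]
 [ 0.47680648 -0.72130232 -0.50237291]
 [-0.27865652  0.41800949 -0.86464942]] [-0.48121704 -0.25829722  1.89015146]
top [[420.50933507   0.         279.11776057]
 [  0.         420.50933507 209.70020109]
 [  0.           0.           1.        ]] [[-2.51757457e-02 -9.99682551e-01 -9.89586172e-04]
 [-9.84561262e-01  2.49664360e-02 -1.73250679e-01]
 [ 1.73220388e-01 -3.38740683e-03 -9.84877263e-01]] [-0.01550608  0.56532553  1.17283982]
```

View pics/scene0.png

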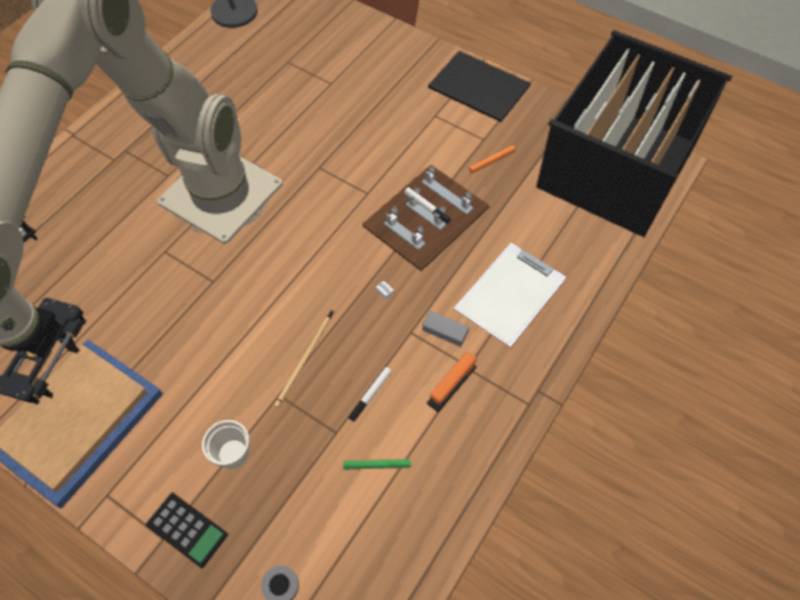

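View pics/top0.png

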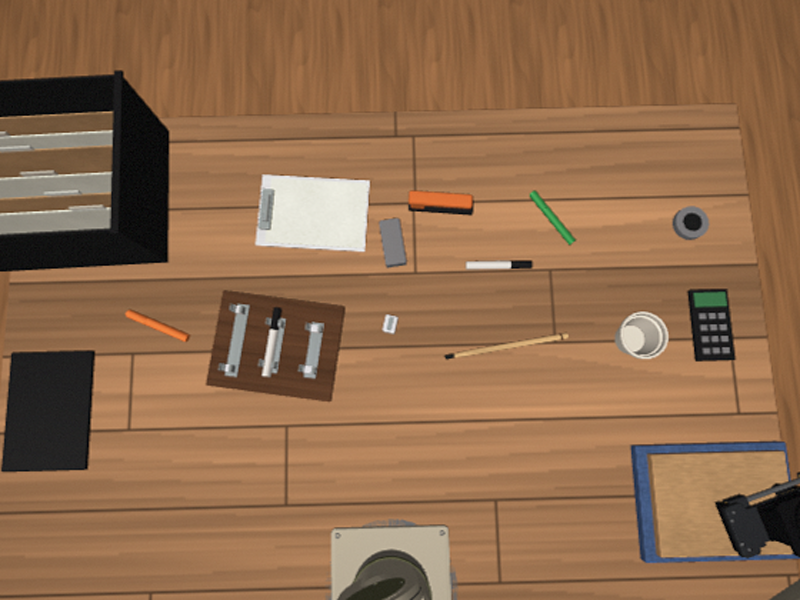

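The scene shows (800x600 top-view pixels) these candidates:
- **Marker:** white with a black cap, loose, at (499,265). The one in the rack at (272,342) is the kept marker. The green (552,217) and orange (157,325) sticks are look-alikes.
- **Pointer:** (507,346), with its black tip at (448,356).
- **Stations:** long at (234,340), used in the middle, free short at (313,350).

Next I'll measure these and check with one crop.

```bash
cat > h.py <<'E'
import numpy as np,cv2,pickle
def ray(c,px,z):
    px=np.atleast_2d(np.asarray(px,float)); K,R,t=c['camera_matrix'],c['R'],c['t']
    d=(np.linalg.inv(K)@np.c_[px,np.ones(len(px))].T).T@R
    o=-R.T@t
    return (o+d*((z-o[2])/d[:,2])[:,None])[:,:2]
def proj(c,P):
    q=np.atleast_2d(P)@c['R'].T+c['t']; q=q@c['camera_matrix'].T
    return q[:,:2]/q[:,2:]
def blob(m,near):
    n,l,st,ce=cv2.connectedComponentsWithStats(m.astype(np.uint8))
    i=min((i for i in range(1,n) if st[i,4]>15),key=lambda i:np.hypot(*(ce[i]-near)))
    y,x=np.nonzero(l==i); return np.c_[x,y]
E
python3 - <<'E'
from h import *
S=.7
for n,mk,pt,rk,seats in(('top',[(480,265),(523,265)],(507,347),(250,388),None),('scene',[(377,385),(357,410)],(302,360),(415,250),None)):
    c=pickle.load(open(n+'.pkl','rb')); im=c['img']; hsv=cv2.cvtColor(im,cv2.COLOR_RGB2HSV)
    w=(hsv[...,1]<60)&(hsv[...,2]>150); k=(hsv[...,2]<60)
    a=ray(c,blob(w,np.array(mk[0])*S),.009); b=ray(c,blob(k,np.array(mk[1])*S),.009)
    p=np.r_[a,b]; r=cv2.minAreaRect(p.astype(np.float32)*1000)
    print(n,'marker',r,'white',a.mean(0),'black',b.mean(0))
    pix=np.array(pt)*S; print('hsv pointer',hsv[int(pix[1])-2:int(pix[1])+3,int(pix[0])].tolist(), 'rack',hsv[int(rk[1]*S),int(rk[0]*S)])
    m=(hsv[...,0]>14)&(hsv[...,0]<30)&(hsv[...,2]>170)&(hsv[...,1]<140)
    q=ray(c,blob(m,pix),.006); r=cv2.minAreaRect(q.astype(np.float32)*1000); print('pointer',len(q),r, cv2.boxPoints(r).tolist())
    m=(hsv[...,2]<110)&(hsv[...,1]>60)
    q=ray(c,blob(cv2.morphologyEx(m.astype(np.uint8),cv2.MORPH_OPEN,np.ones((3,3))),np.array((276,346) if n=='top' else (426,218))*S),.012); r=cv2.minAreaRect(q.astype(np.float32)*1000); print('rack',len(q),r)
c=pickle.load(open('top.pkl','rb'))['img'][:,:,::-1]; d=pickle.load(open('scene.pkl','rb'))['img'][:,:,::-1]
f=lambda i,x,y,w,h:cv2.resize(i[y:y+h,x:x+w],(400,300),interpolation=cv2.INTER_CUBIC)
cv2.imwrite('pics/crop.png',np.vstack([np.hstack([f(c,140,200,104,78),f(d,250,115,104,78)]),np.hstack([f(c,300,170,112,84),f(d,190,210,112,84)])]))
E
```

```text
top marker ((641.0447387695312, -242.33670043945312), (136.8904266357422, 15.561480522155762), 88.54367065429688) white [ 0.64302651 -0.22012811] black [ 0.64146062 -0.290571  ]
hsv pointer [[16, 121, 137], [17, 112, 205], [18, 109, 210], [17, 112, 208], [15, 120, 157]] rack [ 12 143  91]
pointer 252 ((469.1205139160156, -253.14871215820312), (11.658060073852539, 224.9493408203125), 8.648786544799805) [[446.4441223144531, -142.82958984375], [480.2713928222656, -365.220947265625], [491.7969055175781, -363.46783447265625], [457.9696350097656, -141.07647705078125]]
rack 4446 ((483.7279357910156, 227.0088653564453), (261.06854248046875, 200.02685546875), 81.03205871582031)
scene marker ((635.8811645507812, -241.70448303222656), (141.51385498046875, 18.721967697143555), 89.4502182006836) white [ 0.63627275 -0.21897584] black [ 0.63625963 -0.291637  ]
hsv pointer [[15, 114, 194], [16, 111, 205], [16, 110, 214], [17, 104, 220], [18, 104, 220]] rack [ 12 125 106]
pointer 249 ((463.50830078125, -251.016357421875), (15.239781379699707, 221.01736450195312), 8.292619705200195) [[440.029541015625, -142.7621307373047], [471.9066162109375, -361.4685974121094], [486.987060546875, -359.27056884765625], [455.1099853515625, -140.56411743164062]]
rack 272 ((427.7820129394531, 203.17532348632812), (84.97715759277344, 97.12174224853516), 81.41715240478516)
```

View pics/crop.png

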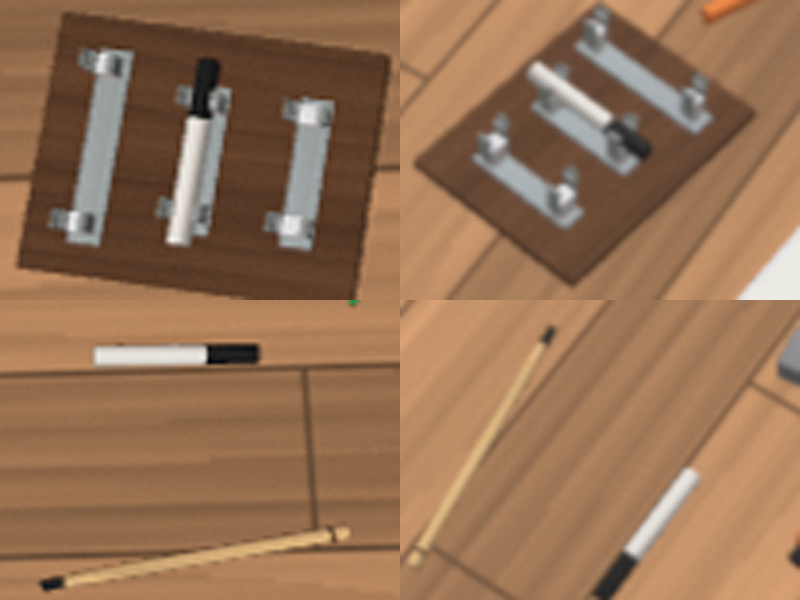

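The crop confirms the choices: a white marker with its black cap toward -y, and a pointer with its rubber tip at the +y end. The long-spaced station is on the +y side, the kept marker is in the middle, and the free short station is on the -y side. Next I'll get the rack from the second view and compute the goals.

```bash
python3 - <<'E'
from h import *
S=.7
c=pickle.load(open('scene.pkl','rb')); hsv=cv2.cvtColor(c['img'],cv2.COLOR_RGB2HSV)
print(hsv[174,262:300:4].tolist(), hsv[int(240*S),int(385*S)])
for V in(115,125,135):
    m=((hsv[...,2]<V)&(hsv[...,1]>90)).astype(np.uint8)
    m=cv2.morphologyEx(m,cv2.MORPH_OPEN,np.ones((3,3)))
    n,l,st,ce=cv2.connectedComponentsWithStats(m[110:195,245:350]); i=1+np.argmax(st[1:,4]); y,x=np.nonzero(l==i)
    print('rack',V,len(x),cv2.minAreaRect(ray(c,np.c_[x+245,y+110],.012).astype(np.float32)*1000))
for n,tip in(('top',(448,356)),('scene',(331,314))):
    c=pickle.load(open(n+'.pkl','rb')); hsv=cv2.cvtColor(c['img'],cv2.COLOR_RGB2HSV)
    b=blob(hsv[...,2]<75,np.array(tip)*S); q=ray(c,b,.006); print(n,'tip blob',len(b),q.mean(0),q[q[:,1].argmax()])
# predicted clips from top rack pose
c0=np.array([.4837,.2270]);a=-.1566;ex=np.array([np.cos(a),np.sin(a)]);ey=np.array([-ex[1],ex[0]])
for nm,o,h in(('long',.08,.06),('used',0,.042),('short',-.08,.042)):
    s=c0+o*ey; print(nm,s)
    for n in('top','scene'):
        c=pickle.load(open(n+'.pkl','rb')); print(n,[(proj(c,np.r_[s+k*h*ex,.044])[0]).round(1).tolist() for k in(-1,1)])
# kept marker fit at z=.05
for n,nr in(('top',[(268,360),(275,320)]),('scene',[(420,198),(441,214)])):
    c=pickle.load(open(n+'.pkl','rb')); hsv=cv2.cvtColor(c['img'],cv2.COLOR_RGB2HSV)
    w=blob((hsv[...,1]<35)&(hsv[...,2]>195),np.array(nr[0])*S); q=ray(c,w,.05); print(n,'kept white',len(w),cv2.minAreaRect(q.astype(np.float32)*1000))
E
```

```text
[[13, 117, 189], [14, 119, 193], [14, 119, 203], [13, 121, 143], [11, 124, 105], [12, 127, 108], [12, 127, 104], [12, 111, 106], [11, 96, 114], [11, 129, 109]] [ 11 130  94]
rack 115 1847 ((481.23004150390625, 223.54214477539062), (260.0527648925781, 198.28610229492188), 81.4259262084961)
rack 125 1909 ((481.03094482421875, 223.39273071289062), (263.0463562011719, 201.48614501953125), 81.2666244506836)
rack 135 1948 ((481.09716796875, 224.34451293945312), (265.8088073730469, 202.56243896484375), 81.117431640625)
top tip blob 70 [ 0.64205854 -0.29149058] [ 0.63632888 -0.27136893]
scene tip blob 61 [ 0.63533337 -0.29012709] [ 0.63645218 -0.26884683]
long [0.49617686 0.30602106]
top [[159.7, 257.0], [167.1, 216.0]]
scene [[301.8, 123.0], [327.1, 141.0]]
used [0.4837 0.227 ]
top [[188.4, 254.4], [193.2, 225.6]]
scene [[290.6, 138.8], [308.4, 151.7]]
short [0.47122314 0.14797894]
top [[215.9, 258.1], [220.5, 229.2]]
scene [[275.2, 152.3], [293.0, 165.7]]
top kept white 112 ((464.8063049316406, 234.40408325195312), (10.324653625488281, 90.61231231689453), 80.1217269897461)
scene kept white 65 ((455.1255798339844, 236.2626495361328), (11.250995635986328, 88.4251708984375), 80.15111541748047)
```

>>> move_arm --steps '[{"dx": 3.12, "dy": -2.22}, {"dx": 3.12, "dy": -2.22}, {"dx": 3.12, "dy": -2.22}, {"dx": 3.12, "dy": -2.22}, {"dx": 3.12, "dy": -2.22}, {"dx": 3.12, "dy": -2.22}, {"dx": 3.12, "dy": -2.22}, {"dx": 3.12, "dy": -2.22}, {"dx": 3.12, "dy": -2.22}, {"dx": 3.12, "dy": -2.22}, {"dx": 3.12, "dy": -2.22}, {"dx": 3.12, "dy": -2.22}]' --claw 6 --squeeze 50

```text
$.steps[0]: bad value
```

>>> move_arm --steps '[{"spin": -0.119, "dz": 1}, {"spin": -0.119, "dz": 1}, {"spin": -0.119, "dz": 1}, {"spin": -0.119, "dz": 1}, {"spin": -0.119, "dz": 1}, {"spin": -0.119, "dz": 1}, {"spin": -0.119, "dz": 1}, {"spin": -0.119, "dz": 1}, {"spin": -0.119, "dz": 1}, {"spin": -0.119, "dz": 1}, {"spin": -0.119, "dz": 1}, {"spin": -0.119, "dz": 1}]'

```text
$.steps[0]: bad value
```

```bash
cat >> h.py <<'E'
def pose():
    from bench import telemetry
    from scipy.spatial.transform import Rotation as Ro
    s=telemetry.read_state(); R=Ro.from_quat(s['eef_rot']).as_matrix()
    print('t',round(s['time'],2),'pos',s['ee_pos'].round(4),'yaw',round(float(np.arctan2(R[1,0],R[0,0])),4),'tilt',R[:2,2].round(4),'q',s['joint_positions'].round(2),'F',s['ft_force'].round(1),'w',round(s['width'],4),'g',s['grip_force'])
    return s,R
def go(x,y,z,yaw):
    s,R=pose(); d=R.T@(np.array([x,y,z])-s['ee_pos']); cur=np.arctan2(R[1,0],R[0,0])
    print('shift cm',(d*100).round(2),'spin',round(float(-((yaw-cur+np.pi)%(2*np.pi)-np.pi)),3))
E
python3 - <<'E'
from h import *
from bench import imaging
go(.463,-.234,.184,1.719)
S=.7;o=[]
for n,x,y in(('top',290,190),('scene',180,200)):
    c=imaging.camera(n); o.append(cv2.resize(c['img'][y:y+90,x:x+120,::-1],(400,300),interpolation=cv2.INTER_CUBIC))
cv2.imwrite('pics/a.png',np.hstack(o))
E
```

```text
t 0.1 pos [ 0.1828 -0.5976  0.404 ] yaw 0.2968 tilt [-0.0005  0.0012] q [ 1.25  0.33 -0.06  1.46  0.02  1.35 -0.09] F [ 1.3 -0.1 -0.3] w 0.087 g 0.0
shift cm [ 37.43 -26.54  22.03] spin -1.422
```

View pics/a.png

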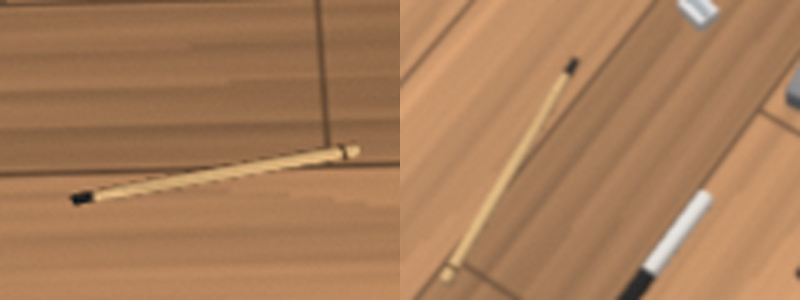

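The picture shows the pointer untouched: its ends are at about (72,199) and (360,150) in the top half, with a dark ring near the plain end. The move was refused, so I'll give all the fields.

>>> move_arm --steps '[{"dx": 3.12, "dy": -2.22, "dz": 0, "spin": 0}, {"dx": 3.12, "dy": -2.22, "dz": 0, "spin": 0}, {"dx": 3.12, "dy": -2.22, "dz": 0, "spin": 0}, {"dx": 3.12, "dy": -2.22, "dz": 0, "spin": 0}, {"dx": 3.12, "dy": -2.22, "dz": 0, "spin": 0}, {"dx": 3.12, "dy": -2.22, "dz": 0, "spin": 0}, {"dx": 3.12, "dy": -2.22, "dz": 0, "spin": 0}, {"dx": 3.12, "dy": -2.22, "dz": 0, "spin": 0}, {"dx": 3.12, "dy": -2.22, "dz": 0, "spin": 0}, {"dx": 3.12, "dy": -2.22, "dz": 0, "spin": 0}, {"dx": 3.12, "dy": -2.22, "dz": 0, "spin": 0}, {"dx": 3.12, "dy": -2.22, "dz": 0, "spin": 0}]' --claw 6 --squeeze 50

```text
time: 1.4
ee_pos: [0.4636, -0.232, 0.4048]
eef_rot: [0.989, 0.148, 0.0, 0.0]
ft_force: [0.2, 0.1, 0.3]
width: 0.06
grip_force: 0.0
```

>>> move_arm --steps '[{"dx": 0, "dy": 0, "dz": 1, "spin": -0.119}, {"dx": 0, "dy": 0, "dz": 1, "spin": -0.119}, {"dx": 0, "dy": 0, "dz": 1, "spin": -0.119}, {"dx": 0, "dy": 0, "dz": 1, "spin": -0.119}, {"dx": 0, "dy": 0, "dz": 1, "spin": -0.119}, {"dx": 0, "dy": 0, "dz": 1, "spin": -0.119}, {"dx": 0, "dy": 0, "dz": 1, "spin": -0.119}, {"dx": 0, "dy": 0, "dz": 1, "spin": -0.119}, {"dx": 0, "dy": 0, "dz": 1, "spin": -0.119}, {"dx": 0, "dy": 0, "dz": 1, "spin": -0.119}, {"dx": 0, "dy": 0, "dz": 1, "spin": -0.119}, {"dx": 0, "dy": 0, "dz": 1, "spin": -0.119}]'

```text
time: 2.6
ee_pos: [0.4628, -0.2334, 0.2843]
eef_rot: [0.649, 0.761, -0.0, -0.0]
ft_force: [0.0, 0.2, -0.1]
width: 0.06
grip_force: 0.0
```

```bash
python3 - <<'E'
from h import *
for n,x,y,a,b in(('top',290,190,(72,199),(360,150)),('scene',180,200,(174,58),(46,282))):
    c=pickle.load(open(n+'.pkl','rb')); q=ray(c,np.array([a,b])*.3+[x,y],.006)
    print(n,q,np.linalg.norm(q[0]-q[1]),q.mean(0),np.arctan2(*(q[0]-q[1])[::-1]))
go(.463,-.234,.184,1.719)
E
```

```text
top [[ 0.44970593 -0.12306175]
 [ 0.48690571 -0.38200473]] 0.2616013882404337 [ 0.46830582 -0.25253324] 1.7134802264317859
scene [[ 0.44383803 -0.12218003]
 [ 0.4861577  -0.37852693]] 0.2598166499687187 [ 0.46499787 -0.25035348] 1.7344081169562953
t 2.6 pos [ 0.4628 -0.2334  0.2843] yaw 1.7296 tilt [-0.0001 -0.    ] q [ 0.85  0.25 -0.53  1.86  0.14  1.07  0.43] F [ 0.   0.2 -0.1] w 0.06 g 0.0
shift cm [-6.000e-02  1.000e-02  1.003e+01] spin 0.011
```

The ring had cut the mask short. Using the full length (261 mm), the middle is at (0.466, -0.2515), so I'll shift there, descend and grip.

>>> move_arm --steps '[{"dx": -0.92, "dy": 0, "dz": 0, "spin": 0.008}, {"dx": -0.92, "dy": 0, "dz": 0, "spin": 0}, {"dx": 0, "dy": 0, "dz": 2, "spin": 0}, {"dx": 0, "dy": 0, "dz": 2, "spin": 0}, {"dx": 0, "dy": 0, "dz": 2, "spin": 0}, {"dx": 0, "dy": 0, "dz": 2, "spin": 0}, {"dx": 0, "dy": 0, "dz": 1, "spin": 0}, {"dx": 0, "dy": 0, "dz": 1, "spin": 0}, {"dx": 0, "dy": 0, "dz": 0, "spin": 0}, {"dx": 0, "dy": 0, "dz": 0, "spin": 0}]'

```text
time: 3.6
ee_pos: [0.466, -0.2519, 0.1853]
eef_rot: [0.654, 0.757, 0.0, 0.0]
ft_force: [0.3, 0.4, 0.4]
width: 0.06
grip_force: 0.0
```

>>> move_arm --steps '[{"dx": 0, "dy": 0, "dz": 0, "spin": 0}, {"dx": 0, "dy": 0, "dz": 0, "spin": 0}, {"dx": 0, "dy": 0, "dz": 0, "spin": 0}, {"dx": 0, "dy": 0, "dz": 0, "spin": 0}, {"dx": 0, "dy": 0, "dz": 0, "spin": 0}, {"dx": 0, "dy": 0, "dz": 0, "spin": 0}, {"dx": 0, "dy": 0, "dz": 0, "spin": 0}, {"dx": 0, "dy": 0, "dz": 0, "spin": 0}]' --claw 0 --squeeze 40

```text
time: 4.4
ee_pos: [0.4657, -0.2516, 0.1848]
eef_rot: [0.654, 0.757, 0.0, 0.0]
ft_force: [0.0, -0.5, 0.7]
width: 0.0106
grip_force: 40.0
```

>>> move_arm --steps '[{"dx": 0, "dy": 0, "dz": -1, "spin": 0}, {"dx": 0, "dy": 0, "dz": -2, "spin": 0}, {"dx": 0, "dy": 0, "dz": -3, "spin": 0}, {"dx": 0, "dy": 0, "dz": -3, "spin": 0}, {"dx": 0, "dy": 0, "dz": -3, "spin": 0}, {"dx": 0, "dy": 0, "dz": -3, "spin": 0}]'

```text
time: 5.0
ee_pos: [0.4655, -0.2514, 0.3368]
eef_rot: [0.654, 0.757, 0.0, 0.0]
ft_force: [0.5, -0.9, 0.7]
width: 0.0103
grip_force: 40.0
```

>>> move_arm --steps '[{"dx": 2, "dy": 0.43, "dz": 0, "spin": 0}, {"dx": 4, "dy": 0.85, "dz": 0, "spin": 0}, {"dx": 4, "dy": 0.85, "dz": 0, "spin": 0}, {"dx": 4, "dy": 0.85, "dz": 0, "spin": 0}, {"dx": 4, "dy": 0.85, "dz": 0, "spin": 0}, {"dx": 4, "dy": 0.85, "dz": 0, "spin": 0}, {"dx": 4, "dy": 0.85, "dz": 0, "spin": 0}, {"dx": 4, "dy": 0.85, "dz": 0, "spin": 0}, {"dx": 4, "dy": 0.85, "dz": 0, "spin": 0}, {"dx": 4, "dy": 0.85, "dz": 0, "spin": 0}, {"dx": 4, "dy": 0.85, "dz": 0, "spin": 0}, {"dx": 4, "dy": 0.85, "dz": 0, "spin": 0}]'

```text
time: 6.2
ee_pos: [0.4953, 0.2192, 0.3355]
eef_rot: [0.654, 0.757, 0.0, 0.0]
ft_force: [0.8, -0.7, 0.3]
width: 0.0108
grip_force: 40.0
```

>>> move_arm --steps '[{"dx": 4, "dy": 0.85, "dz": 0, "spin": 0}, {"dx": 3, "dy": 0.6, "dz": 0, "spin": 0}, {"dx": 1.6, "dy": 0.3, "dz": 0, "spin": 0}, {"dx": 0, "dy": 0, "dz": 0, "spin": 0.117}, {"dx": 0, "dy": 0, "dz": 0, "spin": 0.117}, {"dx": 0, "dy": 0, "dz": 0, "spin": 0.117}, {"dx": 0, "dy": 0, "dz": 0, "spin": 0.117}, {"dx": 0, "dy": 0, "dz": 0, "spin": 0.117}, {"dx": 0, "dy": 0, "dz": 0, "spin": 0.117}, {"dx": 0, "dy": 0, "dz": 0, "spin": 0.117}, {"dx": 0, "dy": 0, "dz": 0, "spin": 0.117}, {"dx": 0, "dy": 0, "dz": 0, "spin": 0.117}]'

```text
time: 7.4
ee_pos: [0.5002, 0.3053, 0.3355]
eef_rot: [0.946, 0.324, 0.0, 0.0]
ft_force: [0.3, 1.0, -0.8]
width: 0.0105
grip_force: 40.0
```

```bash
python3 - <<'E'
from h import *
go(.4947,.3046,.345,-.153)
E
```

```text
t 7.4 pos [0.5002 0.3053 0.3355] yaw 0.6591 tilt [0.0003 0.    ] q [-0.08  0.37 -0.67  1.63  0.24  1.23 -1.71] F [ 0.3  1.  -0.8] w 0.0105 g 39.99575972557068
shift cm [-0.48 -0.28 -0.95] spin 0.812
```

>>> move_arm --steps '[{"dx": -0.48, "dy": -0.28, "dz": 0, "spin": 0}, {"dx": 0, "dy": 0, "dz": 1, "spin": 0.116}, {"dx": 0, "dy": 0, "dz": 1, "spin": 0.116}, {"dx": 0, "dy": 0, "dz": 1, "spin": 0.116}, {"dx": 0, "dy": 0, "dz": 1, "spin": 0.116}, {"dx": 0, "dy": 0, "dz": 1, "spin": 0.116}, {"dx": 0, "dy": 0, "dz": 1, "spin": 0.116}, {"dx": 0, "dy": 0, "dz": 0.5, "spin": 0.116}, {"dx": 0, "dy": 0, "dz": 0, "spin": 0}, {"dx": 0, "dy": 0, "dz": 0, "spin": 0}]'

```text
time: 8.4
ee_pos: [0.4946, 0.3047, 0.2702]
eef_rot: [0.997, -0.071, 0.0, -0.0]
ft_force: [-0.0, 0.9, -0.9]
width: 0.0104
grip_force: 40.0
```

```bash
python3 - <<'E'
from h import *
from bench import imaging
s,R=pose();go(.4947,.3046,.27,-.153)
o=[]
for n,x,y in(('top',120,170),('scene',250,70)):
    c=imaging.camera(n); pickle.dump(c,open(n+'b.pkl','wb')); o.append(cv2.resize(c['img'][y:y+120,x:x+120,::-1],(400,400),interpolation=cv2.INTER_CUBIC))
cv2.imwrite('pics/b.png',np.hstack(o))
E
```

```text
t 8.4 pos [0.4946 0.3047 0.2702] yaw -0.1425 tilt [0.0003 0.0001] q [-0.2   0.4  -0.52  1.71  0.22  1.09 -2.51] F [-0.   0.9 -0.9] w 0.0104 g 39.99922335147858
t 8.4 pos [0.4946 0.3047 0.2702] yaw -0.1425 tilt [0.0003 0.0001] q [-0.2   0.4  -0.52  1.71  0.22  1.09 -2.51] F [-0.   0.9 -0.9] w 0.0104 g 39.99922335147858
shift cm [0.01 0.01 0.02] spin 0.01
```

View pics/b.png

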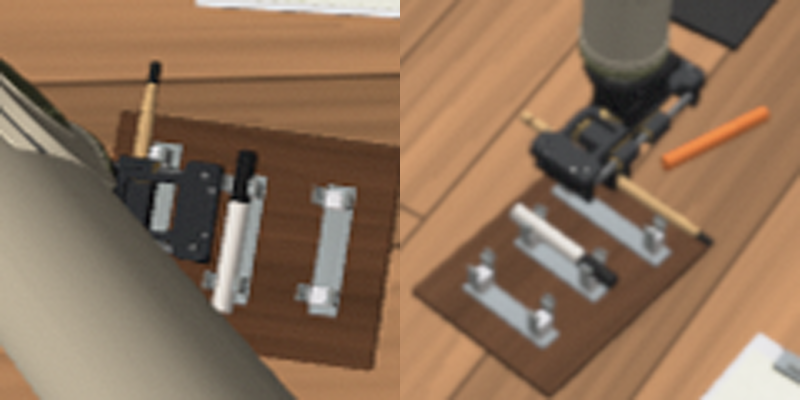

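The pointer is held level over the long station, rubber tip ahead, at top crop (153,62). I'll measure its offset from the station line in each view.

```bash
cat >> h.py <<'E'
SE={'top':(np.array([.4837,.2270]),-.1566),'scene':(np.array([.4811,.2237]),-.1525)}
def rel(n,P,o):
    c0,a=SE[n]; ex=np.array([np.cos(a),np.sin(a)]);ey=np.array([-ex[1],ex[0]])
    d=np.atleast_2d(P)-c0-o*ey; return np.c_[d@ex,d@ey]*1000
E
python3 - <<'E'
from h import *
z=.0914
for n,pts,near in(('top',[(165.9,188.6)],(163,205)),('scene',[(342.4,141.4),(287.5,105.4)],(328,132))):
    c=pickle.load(open(n+'b.pkl','rb')); hsv=cv2.cvtColor(c['img'],cv2.COLOR_RGB2HSV)
    print(n,'ends',rel(n,ray(c,pts,z),.08).round(1).tolist())
    m=(hsv[...,0]>14)&(hsv[...,0]<30)&(hsv[...,2]>150)&(hsv[...,1]<150)
    b=blob(m,near); q=rel(n,ray(c,b,z),.08); v=cv2.fitLine(q.astype(np.float32),cv2.DIST_L2,0,.01,.01).ravel()
    print(len(b),'x',q[:,0].min(),q[:,0].max(),'mean',q.mean(0),'dir',v[1]/v[0])
    mm=(cv2.inRange(hsv,(0,0,0),(180,255,60))>0)
E
```

```text
top ends [[131.0, 3.7]]
70 x 51.77836081902895 112.391250469152 mean [80.80383639  3.1013789 ] dir 0.047252063
scene ends [[123.2, 7.2], [-123.9, 0.1]]
89 x 3.9947872138485825 105.52359996183337 mean [54.30764198  6.08797107] dir 0.01695974
```

>>> move_arm --steps '[{"dx": 0, "dy": 0.2, "dz": 0, "spin": 0.018}, {"dx": 0, "dy": 0, "dz": 0.6, "spin": 0}, {"dx": 0, "dy": 0, "dz": 0.6, "spin": 0}, {"dx": 0, "dy": 0, "dz": 0.4, "spin": 0}, {"dx": 0, "dy": 0, "dz": 0.4, "spin": 0}, {"dx": 0, "dy": 0, "dz": 0.2, "spin": 0}, {"dx": 0, "dy": 0, "dz": 0, "spin": 0}]' --squeeze 55

```text
time: 9.2
ee_pos: [0.4944, 0.3026, 0.2473]
eef_rot: [0.997, -0.083, -0.0, 0.0]
ft_force: [-0.4, -0.3, -0.6]
width: 0.0101
grip_force: 55.0
```

```bash
python3 - <<'E'
from h import *
from bench import imaging
s,R=pose(); z=s['ee_pos'][2]-.1788
for n in('top','scene'):
    c=imaging.camera(n); pickle.dump(c,open(n+'c.pkl','wb')); hsv=cv2.cvtColor(c['img'],cv2.COLOR_RGB2HSV)
    m=(hsv[...,0]>14)&(hsv[...,0]<30)&(hsv[...,2]>150)&(hsv[...,1]<150)
    c0,a=SE[n]; ex=np.array([np.cos(a),np.sin(a)]);ey=np.array([-ex[1],ex[0]])
    b=blob(m,proj(c,np.r_[c0+.08*ey+.09*ex,z])[0]); q=rel(n,ray(c,b,z),.08); v=cv2.fitLine(q.astype(np.float32),cv2.DIST_L2,0,.01,.01).ravel()
    print(n,len(b),'x',q[:,0].min(),q[:,0].max(),'mean',q.mean(0),'dir',v[1]/v[0])
E
```

```text
t 9.2 pos [0.4944 0.3026 0.2473] yaw -0.166 tilt [-0.0005 -0.0003] q [-0.21  0.42 -0.5   1.74  0.23  1.05 -2.53] F [-0.4 -0.3 -0.6] w 0.0101 g 54.99902129173279
top 72 x 49.99663103310022 112.08728122352073 mean [79.8268343  -1.03341888] dir 0.0010513134
scene 89 x 4.688575505326286 107.00189098360384 mean [55.53331896  2.00163598] dir -0.01707754
```

>>> move_arm --steps '[{"dx": 0, "dy": 0, "dz": 0.2, "spin": -0.008}, {"dx": 0, "dy": 0, "dz": 0.2, "spin": 0}, {"dx": 0, "dy": 0, "dz": 0.2, "spin": 0}, {"dx": 0, "dy": 0, "dz": 0.2, "spin": 0}, {"dx": 0, "dy": 0, "dz": 0.1, "spin": 0}, {"dx": 0, "dy": 0, "dz": 0, "spin": 0}]'

```text
time: 9.9
ee_pos: [0.495, 0.3043, 0.2404]
eef_rot: [0.997, -0.079, 0.002, -0.002]
ft_force: [1.0, 3.8, 6.9]
width: 0.0105
grip_force: 55.0
```

>>> move_arm --steps '[{"dx": 0, "dy": 0, "dz": 0.2, "spin": 0}, {"dx": 0, "dy": 0, "dz": 0.2, "spin": 0}, {"dx": 0, "dy": 0, "dz": 0.2, "spin": 0}, {"dx": 0, "dy": 0, "dz": 0, "spin": 0}]'

```text
time: 10.3
ee_pos: [0.495, 0.3037, 0.2337]
eef_rot: [0.997, -0.079, 0.001, -0.002]
ft_force: [3.2, 5.4, 3.2]
width: 0.0103
grip_force: 55.0
```

>>> move_arm --steps '[{"dx": 0, "dy": -0.1, "dz": 0, "spin": 0}, {"dx": 0, "dy": 0, "dz": 0.2, "spin": 0}, {"dx": 0, "dy": 0, "dz": 0.2, "spin": 0}, {"dx": 0, "dy": 0, "dz": 0.1, "spin": 0}, {"dx": 0, "dy": 0, "dz": 0, "spin": 0}, {"dx": 0, "dy": 0, "dz": 0, "spin": 0}]'

```text
time: 10.9
ee_pos: [0.4944, 0.3044, 0.2285]
eef_rot: [0.997, -0.079, 0.0, -0.001]
ft_force: [-1.5, 2.5, 10.1]
width: 0.0103
grip_force: 55.0
```

>>> move_arm --steps '[{"dx": 0, "dy": 0, "dz": 0.15, "spin": 0}, {"dx": 0, "dy": 0, "dz": 0.1, "spin": 0}, {"dx": 0, "dy": 0, "dz": 0, "spin": 0}, {"dx": 0, "dy": 0, "dz": 0, "spin": 0}]'

```text
time: 11.3
ee_pos: [0.4944, 0.3047, 0.2282]
eef_rot: [0.997, -0.079, 0.001, -0.0]
ft_force: [-10.3, -2.2, 33.2]
width: 0.0106
grip_force: 55.0
```

>>> move_arm --steps '[{"dx": 0, "dy": 0, "dz": -0.15, "spin": 0}, {"dx": 0, "dy": 0, "dz": 0, "spin": 0}]'

```text
time: 11.5
ee_pos: [0.4944, 0.3045, 0.2284]
eef_rot: [0.997, -0.079, 0.0, -0.001]
ft_force: [-5.0, 0.9, 19.2]
width: 0.0101
grip_force: 55.0
```

>>> move_arm --steps '[{"dx": 0, "dy": 0, "dz": 0, "spin": 0}, {"dx": 0, "dy": 0, "dz": 0, "spin": 0}, {"dx": 0, "dy": 0, "dz": 0, "spin": 0}, {"dx": 0, "dy": 0, "dz": 0, "spin": 0}, {"dx": 0, "dy": 0, "dz": -1, "spin": 0}, {"dx": 0, "dy": 0, "dz": -2, "spin": 0}, {"dx": 0, "dy": 0, "dz": -3, "spin": 0}, {"dx": 0, "dy": 0, "dz": -4, "spin": 0}, {"dx": 0, "dy": 0, "dz": -4, "spin": 0}]' --claw 4

```text
time: 12.4
ee_pos: [0.4943, 0.3034, 0.3686]
eef_rot: [0.997, -0.079, -0.0, 0.0]
ft_force: [1.2, 0.1, -0.5]
width: 0.04
grip_force: 0.0
```

```bash
python3 - <<'E'
from h import *
go(.638,-.242,.345,1.559)
E
```

```text
t 12.4 pos [0.4943 0.3034 0.3686] yaw -0.158 tilt [-0.0004 -0.0003] q [-0.19  0.3  -0.52  1.61  0.16  1.27 -2.47] F [ 1.2  0.1 -0.5] w 0.04 g 0.0
shift cm [22.77 51.6   2.37] spin -1.717
```

>>> move_arm --steps '[{"dx": 1.0, "dy": 2.2, "dz": 0, "spin": 0}, {"dx": 1.9, "dy": 4.3, "dz": 0, "spin": 0}, {"dx": 1.9, "dy": 4.3, "dz": 0, "spin": 0}, {"dx": 1.9, "dy": 4.3, "dz": 0, "spin": 0}, {"dx": 1.9, "dy": 4.3, "dz": 0, "spin": 0}, {"dx": 1.9, "dy": 4.3, "dz": 0, "spin": 0}, {"dx": 1.9, "dy": 4.3, "dz": 0, "spin": 0}, {"dx": 1.9, "dy": 4.3, "dz": 0, "spin": 0}, {"dx": 1.9, "dy": 4.3, "dz": 0, "spin": 0}, {"dx": 1.9, "dy": 4.3, "dz": 0, "spin": 0}, {"dx": 1.9, "dy": 4.3, "dz": 0, "spin": 0}, {"dx": 1.9, "dy": 4.3, "dz": 0, "spin": 0}]' --claw 6

```text
time: 13.6
ee_pos: [0.633, -0.2216, 0.3676]
eef_rot: [0.997, -0.079, 0.0, 0.0]
ft_force: [0.8, -0.7, -0.3]
width: 0.0601
grip_force: 0.0
```

>>> move_arm --steps '[{"dx": 0.9, "dy": 2.1, "dz": 0, "spin": 0}, {"dx": 0, "dy": 0, "dz": 0, "spin": -0.143}, {"dx": 0, "dy": 0, "dz": 0, "spin": -0.143}, {"dx": 0, "dy": 0, "dz": 0, "spin": -0.143}, {"dx": 0, "dy": 0, "dz": 0, "spin": -0.143}, {"dx": 0, "dy": 0, "dz": 0, "spin": -0.143}, {"dx": 0, "dy": 0, "dz": 0, "spin": -0.143}, {"dx": 0, "dy": 0, "dz": 0, "spin": -0.143}, {"dx": 0, "dy": 0, "dz": 0, "spin": -0.143}, {"dx": 0, "dy": 0, "dz": 0, "spin": -0.143}, {"dx": 0, "dy": 0, "dz": 0, "spin": -0.143}, {"dx": 0, "dy": 0, "dz": 0, "spin": -0.143}]'

```text
time: 14.8
ee_pos: [0.6384, -0.2419, 0.3674]
eef_rot: [0.758, 0.652, 0.0, 0.0]
ft_force: [-0.7, -1.6, 0.2]
width: 0.0599
grip_force: 0.0
```

```bash
python3 - <<'E'
from h import *
from bench import imaging
go(.638,-.242,.185,1.553)
o=[]
for n,nr in(('top',[(268,360),(275,320)]),('scene',[(420,198),(441,214)])):
    c=imaging.camera(n); pickle.dump(c,open(n+'d.pkl','wb'))
    hsv=cv2.cvtColor(c['img'],cv2.COLOR_RGB2HSV); z=.05
    m=(hsv[...,0]>14)&(hsv[...,0]<30)&(hsv[...,2]>150)&(hsv[...,1]<150)
    c0,a=SE[n]; ex=np.array([np.cos(a),np.sin(a)]);ey=np.array([-ex[1],ex[0]])
    b=blob(m,proj(c,np.r_[c0+.08*ey,z])[0]); q=rel(n,ray(c,b,z),.08); v=cv2.fitLine(q.astype(np.float32),cv2.DIST_L2,0,.01,.01).ravel()
    print(n,len(b),'x',q[:,0].min(),q[:,0].max(),'mean',q.mean(0),'dir',v[1]/v[0])
    w=blob((hsv[...,1]<35)&(hsv[...,2]>195),np.array(nr[0])*.7); q=ray(c,w,.05); print('kept white',len(w),cv2.minAreaRect(q.astype(np.float32)*1000))
    x,y=(135,190) if n=='top' else (245,85); o.append(cv2.resize(c['img'][y:y+110,x:x+110,::-1],(400,400),interpolation=cv2.INTER_CUBIC))
cv2.imwrite('pics/d.png',np.hstack(o))
E
```

```text
t 14.8 pos [ 0.6384 -0.2419  0.3674] yaw 1.4207 tilt [ 0.0001 -0.    ] q [ 0.62  0.52 -0.48  1.32  0.24  1.36 -0.  ] F [-0.7 -1.6  0.2] w 0.0599 g 0.0
shift cm [-0.02 -0.04 18.24] spin -0.132
top 263 x -109.47829207725157 112.68569074860366 mean [-3.71614512  1.77510564] dir -0.00016779985
kept white 109 ((464.5429382324219, 234.02645874023438), (9.981040954589844, 90.11188507080078), 81.16094207763672)
scene 202 x -134.79868215258927 104.81959155017698 mean [-14.9782933    4.14524275] dir -0.004482114
kept white 65 ((455.1255798339844, 236.2626495361328), (11.250995635986328, 88.4251708984375), 80.15111541748047)
```

View pics/d.png

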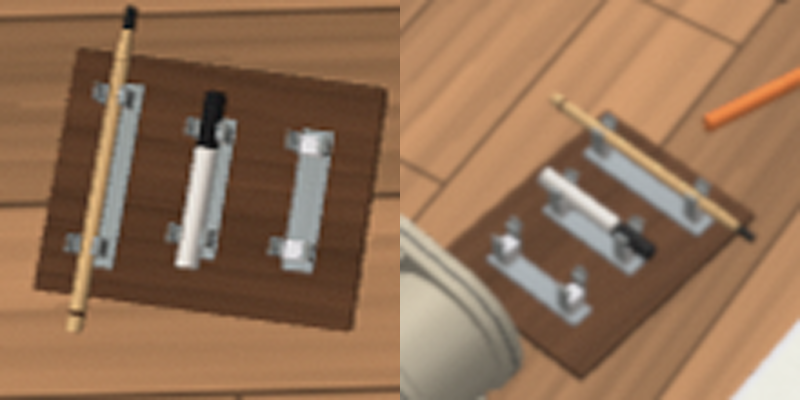

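The picture shows the pointer down in both long clips with the tip ahead (132,15), and the kept marker undisturbed. Now I'll grasp the marker.

>>> move_arm --steps '[{"dx": 0, "dy": 0, "dz": 2, "spin": -0.132}, {"dx": 0, "dy": 0, "dz": 3, "spin": 0}, {"dx": 0, "dy": 0, "dz": 3, "spin": 0}, {"dx": 0, "dy": 0, "dz": 3, "spin": 0}, {"dx": 0, "dy": 0, "dz": 3, "spin": 0}, {"dx": 0, "dy": 0, "dz": 2, "spin": 0}, {"dx": 0, "dy": 0, "dz": 1.5, "spin": 0}, {"dx": 0, "dy": 0, "dz": 0.7, "spin": 0}, {"dx": 0, "dy": 0, "dz": 0, "spin": 0}, {"dx": 0, "dy": 0, "dz": 0, "spin": 0}]'

```text
time: 15.9
ee_pos: [0.639, -0.242, 0.1859]
eef_rot: [0.716, 0.698, 0.0, 0.001]
ft_force: [0.0, 0.4, 0.2]
width: 0.06
grip_force: 0.0
```

>>> move_arm --steps '[{"dx": 0, "dy": 0, "dz": 0, "spin": 0}, {"dx": 0, "dy": 0, "dz": 0, "spin": 0}, {"dx": 0, "dy": 0, "dz": 0, "spin": 0}, {"dx": 0, "dy": 0, "dz": 0, "spin": 0}, {"dx": 0, "dy": 0, "dz": 0, "spin": 0}, {"dx": 0, "dy": 0, "dz": 0, "spin": 0}, {"dx": 0, "dy": 0, "dz": 0, "spin": 0}, {"dx": 0, "dy": 0, "dz": 0, "spin": 0}]' --claw 0 --squeeze 40

```text
time: 16.7
ee_pos: [0.6385, -0.2419, 0.1847]
eef_rot: [0.716, 0.699, -0.0, 0.0]
ft_force: [-0.3, 0.1, 0.2]
width: 0.0171
grip_force: 40.0
```

```bash
python3 - <<'E'
from h import *
go(.4697,.1464,.335,2.985)
E
```

```text
t 16.7 pos [ 0.6385 -0.2419  0.1847] yaw 1.5469 tilt [-0.     -0.0001] q [ 0.62  0.69 -0.46  1.48  0.33  1.05  0.06] F [-0.3  0.1  0.2] w 0.0171 g 39.96441721916199
shift cm [ 38.41 -17.81 -15.03] spin -1.438
```

>>> move_arm --steps '[{"dx": 0, "dy": 0, "dz": -2, "spin": 0}, {"dx": 0, "dy": 0, "dz": -3, "spin": 0}, {"dx": 0, "dy": 0, "dz": -3, "spin": 0}, {"dx": 0, "dy": 0, "dz": -4, "spin": 0}, {"dx": 0, "dy": 0, "dz": -3, "spin": 0}]'

```text
time: 17.2
ee_pos: [0.6386, -0.2418, 0.3373]
eef_rot: [0.716, 0.699, 0.0, 0.001]
ft_force: [0.9, -0.6, -0.8]
width: 0.0171
grip_force: 40.0
```

>>> move_arm --steps '[{"dx": 2.0, "dy": -0.93, "dz": 0, "spin": 0}, {"dx": 3.5, "dy": -1.62, "dz": 0, "spin": 0}, {"dx": 3.5, "dy": -1.62, "dz": 0, "spin": 0}, {"dx": 3.5, "dy": -1.62, "dz": 0, "spin": 0}, {"dx": 3.5, "dy": -1.62, "dz": 0, "spin": 0}, {"dx": 3.5, "dy": -1.62, "dz": 0, "spin": 0}, {"dx": 3.5, "dy": -1.62, "dz": 0, "spin": 0}, {"dx": 3.5, "dy": -1.62, "dz": 0, "spin": 0}, {"dx": 3.5, "dy": -1.62, "dz": 0, "spin": 0}, {"dx": 3.5, "dy": -1.62, "dz": 0, "spin": 0}, {"dx": 3.5, "dy": -1.62, "dz": 0, "spin": 0}, {"dx": 1.4, "dy": -0.68, "dz": 0, "spin": 0}]'

```text
time: 18.4
ee_pos: [0.4679, 0.1499, 0.3351]
eef_rot: [0.714, 0.7, 0.0, 0.0]
ft_force: [0.7, -0.0, 0.1]
width: 0.0169
grip_force: 40.0
```

>>> move_arm --steps '[{"dx": 0, "dy": 0, "dz": 0, "spin": -0.13}, {"dx": 0, "dy": 0, "dz": 0, "spin": -0.13}, {"dx": 0, "dy": 0, "dz": 0, "spin": -0.13}, {"dx": 0, "dy": 0, "dz": 0, "spin": -0.13}, {"dx": 0, "dy": 0, "dz": 0, "spin": -0.13}, {"dx": 0, "dy": 0, "dz": 0, "spin": -0.13}, {"dx": 0, "dy": 0, "dz": 0, "spin": -0.13}, {"dx": 0, "dy": 0, "dz": 0, "spin": -0.13}, {"dx": 0, "dy": 0, "dz": 0, "spin": -0.13}, {"dx": 0, "dy": 0, "dz": 0, "spin": -0.13}, {"dx": 0, "dy": 0, "dz": 0, "spin": -0.13}, {"dx": 0, "dy": 0, "dz": 0, "spin": 0}]'

```text
time: 19.6
ee_pos: [0.4697, 0.1462, 0.3348]
eef_rot: [0.081, 0.997, -0.0, 0.0]
ft_force: [0.0, -0.3, -0.1]
width: 0.0171
grip_force: 40.0
```

```bash
python3 - <<'E'
from h import *
go(.4697,.1464,.267,2.984)
E
```

```text
t 19.6 pos [0.4697 0.1462 0.3348] yaw 2.9789 tilt [ 0.0001 -0.0001] q [ 0.45  0.19 -0.92  1.86  0.17  1.17  0.89] F [ 0.  -0.3 -0.1] w 0.0171 g 39.96248960494995
shift cm [-0.    0.02  6.78] spin -0.005
```

>>> move_arm --steps '[{"dx": 0, "dy": 0, "dz": 2, "spin": -0.005}, {"dx": 0, "dy": 0, "dz": 2, "spin": 0}, {"dx": 0, "dy": 0, "dz": 1.8, "spin": 0}, {"dx": 0, "dy": 0, "dz": 1, "spin": 0}, {"dx": 0, "dy": 0, "dz": 0, "spin": 0}, {"dx": 0, "dy": 0, "dz": 0, "spin": 0}]' --squeeze 55

```text
time: 20.2
ee_pos: [0.4699, 0.1465, 0.2673]
eef_rot: [0.08, 0.997, 0.0, 0.0]
ft_force: [-1.2, 0.6, -0.4]
width: 0.0166
grip_force: 55.0
```

```bash
python3 - <<'E'
from h import *
from bench import imaging
s,R=pose(); z=s['ee_pos'][2]-.1757; o=[]
for n in('top','scene'):
    c=imaging.camera(n); hsv=cv2.cvtColor(c['img'],cv2.COLOR_RGB2HSV)
    c0,a=SE[n]; ex=np.array([np.cos(a),np.sin(a)]);ey=np.array([-ex[1],ex[0]]); 
    for nm,m,k in(('white',(hsv[...,1]<50)&(hsv[...,2]>170),.045),('black',hsv[...,2]<45,-.055)):
        b=blob(m,proj(c,np.r_[c0-.08*ey+k*ex,z])[0]); q=rel(n,ray(c,b,z),-.08)
        print(n,nm,len(b),'x',q[:,0].min().round(1),q[:,0].max().round(1),'y',q[:,1].min().round(1),q[:,1].max().round(1),'mean',q.mean(0).round(1))
    x,y=(155,180) if n=='top' else (225,100); o.append(cv2.resize(c['img'][y:y+110,x:x+110,::-1],(400,400),interpolation=cv2.INTER_CUBIC))
cv2.imwrite('pics/e.png',np.hstack(o))
E
```

```text
t 20.2 pos [0.4699 0.1465 0.2673] yaw 2.9807 tilt [0.0005 0.0002] q [ 0.4   0.29 -0.89  1.93  0.26  1.04  0.82] F [-1.2  0.6 -0.4] w 0.0166 g 54.96134877204895
top white 120 x 24.1 118.5 y -16.5 77.9 mean [68.1 28.8]
top black 115 x 16.0 73.7 y -37.7 13.5 mean [ 48.2 -16.9]
scene white 19 x 2.2 18.4 y -1.7 12.0 mean [10.9  5.2]
scene black 53 x -77.2 -5.0 y -50.0 -31.2 mean [-34.6 -44.1]
```

View pics/e.png

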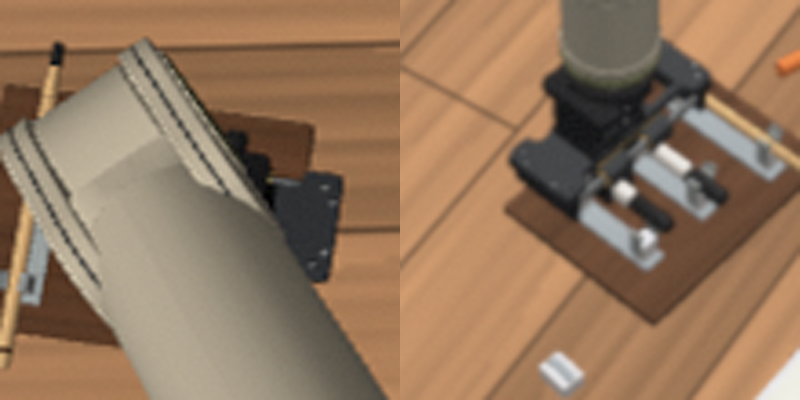

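The top view is blocked by the arm. The scene view shows the marker held level over the free station, with its cap end at crop (668,222). I'll check that point.

```bash
python3 - <<'E'
from h import *
c=pickle.load(open('scene.pkl','rb'))
P=np.array([(666,222),(644,198),(619,186)])-[400,0]
print(rel('scene',ray(c,P*.275+[225,100],.0916),-.08))
E
```

```text
[[65.47267989  4.12298816]
 [32.40206681 10.69512843]
 [ 6.02234317  5.27655494]]
```

>>> move_arm --steps '[{"dx": 0, "dy": 0, "dz": 0.6, "spin": 0}, {"dx": 0, "dy": 0, "dz": 0.6, "spin": 0}, {"dx": 0, "dy": 0, "dz": 0.5, "spin": 0}, {"dx": 0, "dy": 0, "dz": 0.3, "spin": 0}, {"dx": 0, "dy": 0, "dz": 0.2, "spin": 0}, {"dx": 0, "dy": 0, "dz": 0.2, "spin": 0}, {"dx": 0, "dy": 0, "dz": 0.2, "spin": 0}, {"dx": 0, "dy": 0, "dz": 0, "spin": 0}]'

```text
time: 21.1
ee_pos: [0.4697, 0.1464, 0.2407]
eef_rot: [0.08, 0.997, 0.0, 0.0]
ft_force: [0.4, -0.9, -0.6]
width: 0.0169
grip_force: 55.0
```

>>> move_arm --steps '[{"dx": 0, "dy": 0, "dz": 0.2, "spin": 0}, {"dx": 0, "dy": 0, "dz": 0.2, "spin": 0}, {"dx": 0, "dy": 0, "dz": 0.2, "spin": 0}, {"dx": 0, "dy": 0, "dz": 0.2, "spin": 0}, {"dx": 0, "dy": 0, "dz": 0, "spin": 0}]'

```text
time: 21.6
ee_pos: [0.4703, 0.1468, 0.2333]
eef_rot: [0.08, 0.997, 0.001, 0.001]
ft_force: [3.1, 2.3, 1.7]
width: 0.0168
grip_force: 55.0
```

>>> move_arm --steps '[{"dx": 0, "dy": 0.03, "dz": 0.2, "spin": 0}, {"dx": 0, "dy": 0, "dz": 0.2, "spin": 0}, {"dx": 0, "dy": 0, "dz": 0.2, "spin": 0}, {"dx": 0, "dy": 0, "dz": 0.1, "spin": 0}, {"dx": 0, "dy": 0, "dz": 0, "spin": 0}, {"dx": 0, "dy": 0, "dz": 0, "spin": 0}]'

```text
time: 22.2
ee_pos: [0.4694, 0.147, 0.2255]
eef_rot: [0.08, 0.997, 0.0, -0.0]
ft_force: [-0.7, 5.4, 2.9]
width: 0.0166
grip_force: 55.0
```

>>> move_arm --steps '[{"dx": 0, "dy": 0, "dz": 0.1, "spin": 0}, {"dx": 0, "dy": 0, "dz": 0.1, "spin": 0}, {"dx": 0, "dy": 0, "dz": 0, "spin": 0}, {"dx": 0, "dy": 0, "dz": 0, "spin": 0}]'

```text
time: 22.6
ee_pos: [0.4695, 0.1474, 0.2252]
eef_rot: [0.08, 0.997, -0.001, -0.0]
ft_force: [-11.3, 1.8, 29.0]
width: 0.0164
grip_force: 55.0
```

>>> move_arm --steps '[{"dx": 0, "dy": 0, "dz": -0.15, "spin": 0}, {"dx": 0, "dy": 0, "dz": 0, "spin": 0}]'

```text
time: 22.8
ee_pos: [0.4694, 0.1471, 0.2255]
eef_rot: [0.08, 0.997, 0.0, -0.0]
ft_force: [-4.1, 3.5, 9.2]
width: 0.0163
grip_force: 55.0
```

>>> move_arm --steps '[{"dx": 0, "dy": 0, "dz": 0, "spin": 0}, {"dx": 0, "dy": 0, "dz": 0, "spin": 0}, {"dx": 0, "dy": 0, "dz": 0, "spin": 0}, {"dx": 0, "dy": 0, "dz": 0, "spin": 0}, {"dx": 0, "dy": 0, "dz": -1, "spin": 0}, {"dx": 0, "dy": 0, "dz": -2, "spin": 0}, {"dx": 0, "dy": 0, "dz": -3, "spin": 0}, {"dx": 0, "dy": 0, "dz": -4, "spin": 0}, {"dx": 0, "dy": 0, "dz": -4, "spin": 0}]' --claw 4.2

```text
time: 23.7
ee_pos: [0.4693, 0.1467, 0.3672]
eef_rot: [0.08, 0.997, -0.0, -0.0]
ft_force: [0.2, -0.2, 0.6]
width: 0.0423
grip_force: 0.0
```

>>> move_arm --steps '[{"dx": 0, "dy": 3, "dz": 0, "spin": 0}, {"dx": 0, "dy": -4, "dz": 0, "spin": 0}, {"dx": 0, "dy": -4, "dz": 0, "spin": 0}, {"dx": 0, "dy": -4, "dz": 0, "spin": 0}, {"dx": 0, "dy": -4, "dz": 0, "spin": 0}, {"dx": 0, "dy": -4, "dz": 0, "spin": 0}, {"dx": 0, "dy": -4, "dz": 0, "spin": 0}, {"dx": 0, "dy": -4, "dz": 0, "spin": 0}, {"dx": 0, "dy": -4, "dz": 0, "spin": 0}, {"dx": 0, "dy": 0, "dz": 0, "spin": 0}]'

```text
time: 24.7
ee_pos: [0.4222, -0.1446, 0.3657]
eef_rot: [0.083, 0.997, -0.001, -0.0]
ft_force: [-0.7, 0.3, 0.3]
width: 0.0421
grip_force: 0.0
```

```bash
python3 - <<'E'
from h import *
from bench import imaging
pose(); o=[]; z=.05
for n in('top','scene'):
    c=imaging.camera(n); hsv=cv2.cvtColor(c['img'],cv2.COLOR_RGB2HSV)
    c0,a=SE[n]; ex=np.array([np.cos(a),np.sin(a)]);ey=np.array([-ex[1],ex[0]])
    for o_ in(0,-.08):
      for nm,m,k in(('white',(hsv[...,1]<35)&(hsv[...,2]>195),-.02),('black',hsv[...,2]<65,.055)):
        b=blob(m,proj(c,np.r_[c0+o_*ey+k*ex,z])[0]); q=rel(n,ray(c,b,z),o_)
        print(n,o_,nm,len(b),'x',q[:,0].min().round(1),q[:,0].max().round(1),'mean',q.mean(0).round(1))
    x,y=(140,190) if n=='top' else (245,85); o.append(cv2.resize(c['img'][y:y+110,x:x+110,::-1],(400,400),interpolation=cv2.INTER_CUBIC))
cv2.imwrite('pics/f.png',np.hstack(o))
E
```

```text
t 24.7 pos [ 0.4222 -0.1446  0.3657] yaw 2.9747 tilt [-0.0002 -0.0011] q [ 0.89 -0.   -0.65  1.93 -0.    1.21  1.64] F [-0.7  0.3  0.3] w 0.0421 g 0.0
top 0 white 112 x -65.1 25.4 mean [-18.6   4.1]
top 0 black 81 x 28.3 73.0 mean [51.9  1.9]
top -0.08 white 117 x -65.8 27.0 mean [-18.4   3.6]
top -0.08 black 87 x 28.7 74.5 mean [53.   1.9]
scene 0 white 66 x -71.8 16.6 mean [-25.4   8.3]
scene 0 black 36 x 24.6 67.8 mean [49.5  4.7]
scene -0.08 white 73 x -74.6 17.8 mean [-27.1   7.7]
scene -0.08 black 41 x 25.7 70.9 mean [51.1  4.1]
```

View pics/f.png

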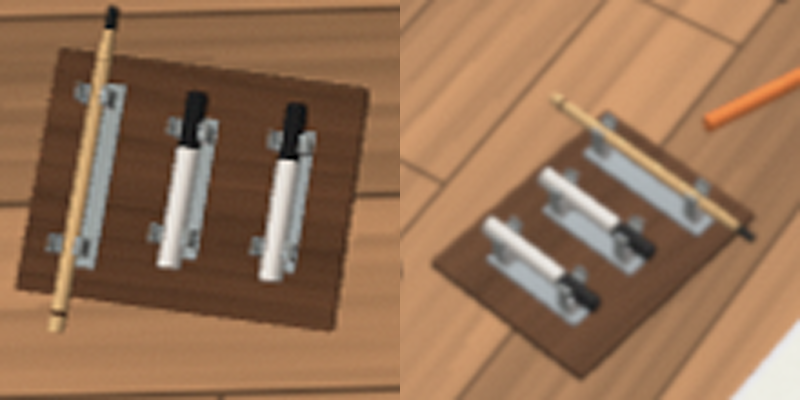

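The picture shows all three sticks in their clips. The loose marker's offsets match the kept marker's to within 1–2 mm in both views, and the pointer's tip points away from the robot.

```bash
python3 -c "
from bench import job
print(job.close_job())"
```

```text
the job is handed in; nothing more can be done
None
```

I pressed the pointer (rubber tip away from the robot) and the loose marker down into their clips until they met the posts, left the kept marker in place, and handed the job in at about 25 s; no verdict was returned, but the last pictures show all three sticks seated and about centred.

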